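Drill plate onto the dowels of its jig

ROBOT

A 7-joint arm with a two-finger parallel gripper is mounted at the origin on a cart in front of the work surface, level with it; the furniture and walls round the work are solid. World frame = base frame: x ahead of the robot, y to its left, z up, the work surface at z = 0. Lengths are in m, angles in rad, forces in N, time in s.
With the tool pointing down it reaches from about 0.35 to 0.9 m from the base axis. Payload 8.1 kg.
Tool frame: the origin (TCP) lies at the centre of the arm's flange, where the gripper is bolted on; the fingertips stand 178 mm ahead of it and the grasp point (between the pads) lies 159 mm ahead of it; z points along the fingers, y is the line along which they close (so a half turn about z gives the same grasp; the last joint's range is limited). The gripper opens to 92 mm and grips with 3 to 60 N. Pads are 19 mm wide; open, the fingers measure 130 mm over their backs; the gripper's body (75 mm by 190 mm) begins 47 mm behind the grasp point.
Start: joints at [1.09, 0.434, 0.025, 1.573, -0.012, 1.134, -0.075], TCP at [0.231, -0.581, 0.405] pointing down, gripper open.
Joint ranges: [-2.62, 2.62], [-0.44, 2.09], [-1.27, 1.32], [0.08, 2.57], [-1.32, 4.46], [0.12, 2], [-2.74, 2.74]. Speed limits (rad/s): [2.22, 2.22, 3.01, 3.01, 3.14, 3.14, 3.14].

INTERFACE

Orientations are given as a rotation vector (axis times angle).
In Python, from cell import arm gives the robot as it stands. The module is installed in compiled form; this text tells all that it offers.
- The arm moves only by the shell command python3 -m inch 'ROWS' [FORCE]. ROWS is text: rows parted by semicolons, each of 5 numbers parted by spaces: the shift along the tool's x, y, z in m, then the turn about the tool's z in rad, then the finger opening in m, from 0 to 0.0918. In form: x y z roll fingers; .... A call has 1 to 5 rows; each row is the pose to reach, as a shift and turn from the pose commanded when the call began, along the tool's axes at that moment; what a row does not reach only later rows make up. A row lasts 1/10 s, in which the tool goes at most 50 mm and 8.59 degrees, less where a joint would pass 70% of its speed; a pose out of reach is approached as far as the arm can. A call with a gripper value outside its range is refused whole. The fingers move at their own pace and stop on an object; FORCE is the grip in N (left out, the last holds). Time passes only in rows, so rows that repeat a pose let the fingers close. It gives the time, the measured TCP pose, the force, the opening and the grip force at its end, in the units of the state.
- arm.observe(): the state, without advancing time (a new reading comes with each control period).
- arm.get_image(name): name is "scene" or "side" or "wrist"; returns the picture (480x640x3 uint8, red, green, blue); there is no depth.
- arm.get_calibration(name): a dict with "intrinsics" (3x3 intrinsics, pixels), "distortion" ([k1, k2, p1, p2, k3] as OpenCV has them; the pictures are not rectified), "pose" (4x4, takes a point from camera to world coordinates). Camera axes: x right, y up, looking along -z (the intrinsics and any distortion apply to the point x, -y, -z); pixel columns grow to the right and rows downward; lengths in m; the calibration is good to about 2 mm. A picture is of the moment at which its call begins: read the wrist's pose just before it. get_calibration takes no time and is no camera call; for the wrist camera it gives the pose at the moment of the call.
- arm.sign_off(): hands the job in; it is judged then, once.
Trained networks look in the newest picture that a camera, given by its name, has taken for a name from the list of things; names that differ only in an ending like _2 or _b are one class to them, and where a whole thing is asked for, a point or a joint stands for the part that bears it (a point fixed in the world has none). Each returns a list of dicts, best first, with "conf" (0 to 1); they miss things now and then, are a little off and sometimes report something else, mostly with a low value. They report only what shows in the picture. A call takes as long as a camera call.
- arm.look_for(camera, query): "point" ([row, column] in pixels, amid what is visible of it).
- arm.silhouettes(camera, query): "region" (480x640 bool, what is visible of it) and "point" ([row, column] in pixels, amid what is visible of it).
- arm.place_of(camera, query): "point" ([row, column] in pixels: a listed point, or the origin of a listed thing).
The state is a dict: "clock": time; "joints": joint angles; "dq": joint speeds; "joint_efforts": joint torques, N m; "position": TCP position; "ee_rot": TCP orientation; "force": force on the tool from outside, world axes, zero at the start; "ft_torque": the same for the moment, N m; "width": opening from 0.0 (shut) to 1.0 (fully open); "gripper_force": force on a finger pad.
Only numpy, scipy, OpenCV 4.12 (cv2) and the standard library are available. Lean on these libraries where they do the work, as an engineer would, in place of code of your own. Each camera call takes 0.05 s, during which the arm holds its last target. There are 200 camera calls.

TASK

Pick up the aluminium drill plate by its black grip and fit it on the blue drill jig, large hole over the thick dowel and small hole over the thin one. Keep hold of it and lower it level until it lies fully home, flat on the rails with both dowels showing through; then let go. Do not knock the other things on the bench about.

Things in the scene. Friction and masses are not known exactly. Their poses are not given: they have to be found in the camera images.
- drill_plate: Loose aluminium plate, 160 x 110 x 10 mm, about 0.45 kg (varies by 30 %), lying flat. Origin at the centre of its underside; x along its 160 mm side, z up. Two through holes on its long centre line: 16 mm diameter at x = +58 mm, 12 mm diameter at x = -58 mm. A black grip stands on its middle. Four flat steel bushings on its top are decoration.
- grip (a point): Point in the middle of the plate's black plastic grip, 30 mm above the plate's underside, axes as the plate's. The grip is 56 mm along x and 16 mm across y and reaches from the plate's top to 48 mm above its underside; pinch it across y.
- jig: Blue drill jig fixed to the bench, 200 x 130 mm. Origin at the centre of its underside at bench height; x along its 200 mm side, towards the thick dowel; z up. The plate's home: flat on two aluminium rails (along x at y = +/-45 mm, tops at z = 32 mm), its x along the jig's x. The copper coloured blank and the bar between the rails stay below their tops.
- dowels (a point): Jig's middle at dowel-top height, 54 mm up (22 mm above the rails). A fixed dark bar on the jig carries two dowels on its centre line y = 0, 116 mm apart, thick (14 mm) at +x, thin (10 mm) at -x; last 2.5 mm tapered, 1.5 mm in radius. The bar was set by hand: the dowels' midpoint is up to 12 mm either way along x from this point and must be seen or felt: a plate that misses rests on the dowel tops.
- filter_box: Red filter carton, 76 x 66 x 88 mm, bystander; origin at the centre of its underside.
- tape_roll: Black roll of tape, 89 mm across, 19 mm high, bystander; origin at the centre of its underside.
- driver_red: Red screwdriver, 212 mm long along its y, bystander; origin below its middle.
- pliers: Red pliers, 174 mm long along its y, bystander; origin below its middle.

How it is judged:
On the way, in this order (a step that is already met when the one before it is completed fails the run):
1. the plate is lifted clear of the bench (height (world z) of drill_plate above 0.06 m), for 0.1 s.
2. the plate is lowered home on both dowels while the fingers still hold it (z of drill_plate in the frame of jig between 0.029 and 0.0345 m and angle between drill_plate's own z axis and vertical below 0.03 rad and horizontal distance between drill_plate and jig below 0.018 m and angle between the x axis of drill_plate and the x axis of jig, either way round below 0.08 rad and contact force between the fingers and drill_plate above 1 N), for 0.1 s.
At the end, for the whole second after the job is handed in: The plate lies home on the jig over both dowels: underside within 2.5 mm of the rail tops, level within 0.03 rad, long side along the jig's within 0.08 rad (thick dowel in the large hole), middle within 18 mm of the jig's middle, released and at rest (z of drill_plate in the frame of jig between 0.029 and 0.0345 m and angle between drill_plate's own z axis and vertical below 0.03 rad and horizontal distance between drill_plate and jig below 0.018 m and angle between the x axis of drill_plate and the x axis of jig, either way round below 0.08 rad and linear speed of drill_plate below 0.02 m/s); the robot touches nothing.
It fails at once if another thing on the bench is moved by more than 40 mm (distance of any of filter_box, tape_roll, driver_red, pliers from where it was at the start of the episode above 0.04 m).
It also fails if it takes over 64 s, if anything falls off the work surface, if the arm or the gripper's body presses on something with over 40 N, if the wrist force passes 120 N, or if a joint passes its speed limit or range.

## Working session

There is one attempt and no reset: what is moved stays moved. The work goes in short steps, Python scripts to look and compute and a shell command to move; the robot and the scene stay as the last step left them, time stands still between calls to the robot, and variables do not carry over. Pictures are saved under pics/ and viewed, at most 10 in all, crops included, and the job is handed in when it is done.

```bash
mkdir -p pics; cat > h.py <<'E'
import numpy as np, cv2
from scipy.spatial.transform import Rotation as R
from cell import arm
def ray(cam,pt,cal=None):
    c=cal or arm.get_calibration(cam); K=np.array(c["intrinsics"],float); D=np.array(c["distortion"],float); T=np.array(c["pose"])
    u=cv2.undistortPoints(np.array([[[pt[1],pt[0]]]],float),K,D)[0,0]
    return T[:3,3], T[:3,:3]@np.array([u[0],-u[1],-1.])
def onz(cam,pt,z,cal=None):
    o,d=ray(cam,pt,cal); return o+d*(z-o[2])/d[2]
def proj(cam,P,cal=None):
    c=cal or arm.get_calibration(cam); T=np.array(c["pose"]); p=(np.atleast_2d(P)-T[:3,3])@T[:3,:3]
    p=p*[1,-1,-1]
    return cv2.projectPoints(p,np.zeros(3),np.zeros(3),np.array(c["intrinsics"],float),np.array(c["distortion"],float))[0][:,0]
def save(cam,name):
    im=arm.get_image(cam); cv2.imwrite("pics/"+name,im[:,:,::-1]); return im
E
python3 - <<'E'
from h import *
s=arm.observe(); print(s)
np.set_printoptions(precision=4,suppress=True)
for c in ["scene","side","wrist"]:
    save(c,c+"0.png"); print(c,arm.get_calibration(c)["pose"][:,3])
    for q,z in [("drill_plate",0),("grip",.03),("jig",0),("dowels",.054)]:
        for r in arm.place_of(c,q)[:2]: print(q,r["conf"],r["point"],onz(c,r["point"],z))
a=np.hstack([cv2.imread(f"pics/{c}0.png") for c in ["scene","side"]]); 
E
```

```text
{'clock': 0.0, 'joints': array([ 1.09039187,  0.43524383,  0.02499805,  1.57413329, -0.01157102,
        1.13396999, -0.07511667]), 'dq': array([-0.00053638,  0.00022698,  0.00075154, -0.00032376,  0.00038454,
        0.00144203,  0.00052168]), 'joint_efforts': array([-4.56086937e-04, -6.67852306e+01,  9.85517576e-01, -3.14450240e+01,
       -6.02394319e-02,  4.28712065e-02,  1.21629478e-04]), 'position': array([ 0.23041622, -0.58072125,  0.40391809]), 'ee_rot': array([-3.08422578e+00, -5.89491966e-01,  7.53845615e-04]), 'force': array([ 0.18551166,  0.15790475, -0.06514642]), 'ft_torque': array([ 0.07596698, -0.01170067, -0.00956924]), 'gripper_force': 0.0, 'width': 0.9992181971201491}
scene [0.1303 0.9527 0.6351 1.    ]
drill_plate 0.68 [239.9, 399.7] [0.3975 0.2538 0.    ]
grip 0.58 [224.7, 404.0] [0.4005 0.2355 0.03  ]
jig 0.9 [204.9, 321.6] [0.6133 0.2472 0.    ]
dowels 0.61 [186.0, 319.7] [0.6184 0.2484 0.054 ]
side [ 0.2052 -0.1738  0.6066  1.    ]
drill_plate 0.96 [358.5, 322.4] [0.3973 0.2443 0.    ]
grip 0.68 [345.5, 321.5] [0.3967 0.2465 0.03  ]
jig 0.61 [317.7, 437.1] [0.615  0.2397 0.    ]
dowels 0.82 [292.8, 438.8] [0.6141 0.2477 0.054 ]
wrist [ 0.2932 -0.5545  0.3841  1.    ]
```

View pics/scene0.png

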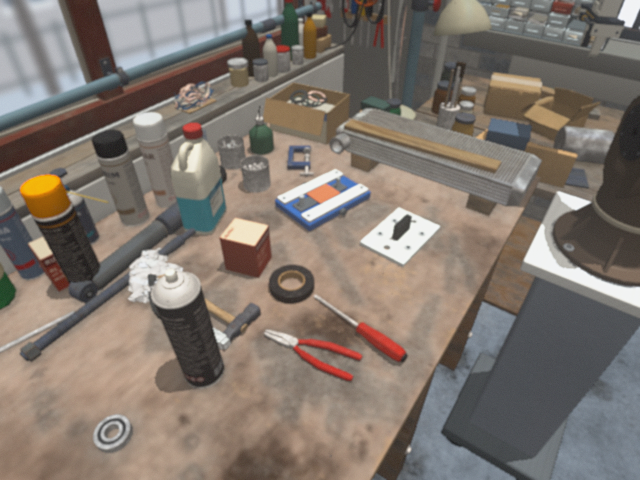

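View pics/side0.png

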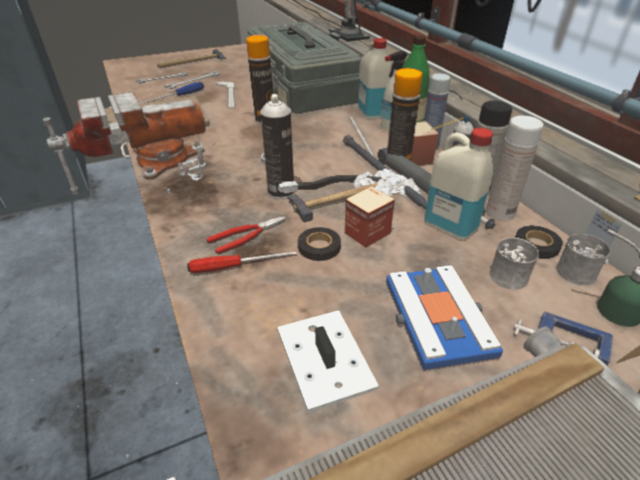

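```bash
python3 - <<'E'
import cv2,numpy as np
a=cv2.imread("pics/side0.png")[250:420,265:515]
cv2.imwrite("pics/c1.png",cv2.resize(a,None,fx=3.2,fy=3.2,interpolation=cv2.INTER_CUBIC))
from h import *
# radiator nearest top edges, guess heights
for z in (0,.1,.15,.2): print(z,onz("scene",(150,340),z),onz("scene",(195,520),z),onz("scene",(115,350),z))
E
```

```text
0 [ 0.72140494 -0.00286541  0.        ] [ 0.22575793 -0.07934536  0.        ] [ 0.81963073 -0.21581965  0.        ]
0.1 [0.6283332  0.14758833 0.1       ] [0.21072795 0.08315048 0.1       ] [ 0.71109292 -0.03183535  0.1       ]
0.15 [0.58179733 0.22281521 0.15      ] [0.20321296 0.1643984  0.15      ] [0.65682401 0.0601568  0.15      ]
0.2 [0.53526147 0.29804208 0.2       ] [0.19569797 0.24564632 0.2       ] [0.60255511 0.15214896 0.2       ]
```

View pics/c1.png

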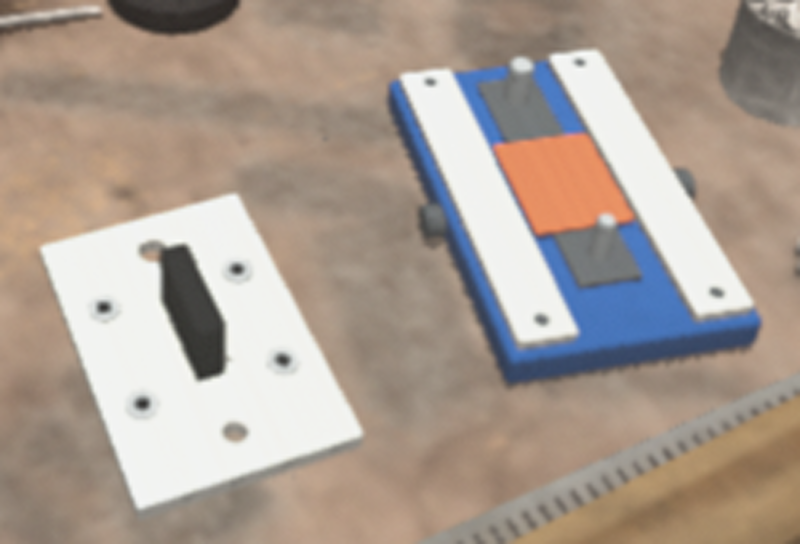

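```bash
python3 - <<'E'
from h import *
np.set_printoptions(precision=4,suppress=True)
f=lambda u,v,z: onz("side",(250+v/3.2,265+u/3.2),z)
def rep(n,a,b): d=a-b; print(n,a[:2],b[:2],"mid",(a+b)[:2]/2,"len",np.linalg.norm(d),"ang",np.arctan2(d[1],d[0]))
rep("plate",f(151,250,.009),f(234,432,.009))
rep("corn_mid",(f(42,247,.01)+f(238,195,.01))/2,(f(140,505,.01)+f(362,435,.01))/2)
rep("dowel",f(522,64,.054),f(607,219,.054))
# jig rail screws z=.032
A=(f(430,82,.032)+f(580,62,.032))/2;B=(f(541,320,.032)+f(716,293,.032))/2
rep("jigscrews",A,B)
# rail corners
A=(f(402,73,.032)+f(598,51,.032))/2;B=(f(520,346,.032)+f(752,303,.032))/2
rep("rail ends",A,B)
# wrist tool yaw
s=arm.observe(); M=R.from_rotvec(s["ee_rot"]).as_matrix(); print(M)
E
```

```text
plate [0.4046 0.3014] [0.3958 0.1848] mid [0.4002 0.2431] len 0.11689616837026869 ang 1.4952806713110365
corn_mid [0.408  0.3214] [0.3949 0.1632] mid [0.4014 0.2423] len 0.1587226903825213 ang 1.4881524524020184
dowel [0.6309 0.3027] [0.6029 0.1902] mid [0.6169 0.2464] len 0.11595621667851595 ang 1.3267443097133291
jigscrews [0.6353 0.3199] [0.5936 0.1546] mid [0.6145 0.2372] len 0.17054233530586135 ang 1.3236159258027735
rail ends [0.6377 0.3282] [0.5905 0.1443] mid [0.6141 0.2363] len 0.1898890816255861 ang 1.319328884535189
[[ 0.9295  0.3688  0.    ]
 [ 0.3688 -0.9295 -0.0001]
 [-0.      0.0001 -1.    ]]
```

```bash
python3 -m inch '0.034 -0.033 -0.006 0 0.09; 0.068 -0.066 -0.012 0 0.09; 0.102 -0.099 -0.018 0 0.09; 0.136 -0.132 -0.024 0 0.09; 0.17 -0.165 -0.03 0 0.09'; python3 -m inch '0.034 -0.033 0 0 0.09; 0.068 -0.066 0 0 0.09; 0.102 -0.099 0 0 0.09; 0.136 -0.132 0 0 0.09; 0.17 -0.165 0 0 0.09'
```

```text
clock: 1.25
position: [0.3281, -0.3631, 0.4352]
ee_rot: [3.085, 0.589, 0.0]
force: [1.2, -0.5, -0.4]
width: 0.982
gripper_force: 0.0
clock: 1.75
position: [0.4252, -0.147, 0.4352]
ee_rot: [3.085, 0.589, 0.001]
force: [1.2, -0.8, 0.1]
width: 0.981
gripper_force: 0.0
```

```bash
python3 -m inch '0.015 -0.046 0 -0.14 0.09; 0.03 -0.092 0 -0.28 0.09; 0.045 -0.138 0 -0.42 0.09; 0.06 -0.184 0 -0.56 0.09; 0.075 -0.23 0 -0.7 0.09'; cat > go.py <<'E'
import sys
from h import *
def go(x,y,yaw,z=None):  # yaw = wanted tool-y angle
    s=arm.observe(); M=R.from_rotvec(s["ee_rot"]).as_matrix()
    d=np.array([x,y,s["position"][2] if z is None else z])-s["position"]; t=M.T@d
    a=np.arctan2(M[1,1],M[0,1]); print("pos",s["position"],"tool shift",t.round(4),"roll",round(-(((yaw-a)+np.pi)%(2*np.pi)-np.pi),4),"tilt",M[:,2].round(4),"clk",s["clock"],"F",s["force"].round(2))
if __name__=="__main__": go(*map(float,sys.argv[1:]))
E
python3 go.py 0.4005 0.243 -0.08
```

```text
clock: 2.25
position: [0.4091, 0.0945, 0.4351]
ee_rot: [2.691, 1.619, 0.001]
force: [1.2, -0.2, 0.2]
width: 0.98
gripper_force: 0.0
pos [0.40913177 0.09447191 0.43514205] tool shift [ 0.1272 -0.0772 -0.    ] roll -0.4076 tilt [ 1.2e-03 -2.0e-04 -1.0e+00] clk 2.25 F [ 1.16 -0.18  0.21]
```

```bash
python3 -m inch '0.04 -0.024 0.02 -0.14 0.09; 0.08 -0.048 0.04 -0.28 0.09; 0.127 -0.077 0.06 -0.408 0.09; 0.127 -0.077 0.1 -0.408 0.09; 0.127 -0.077 0.1 -0.408 0.09';
python3 - <<'E'
from h import *
import go
go.go(.4005,.243,-.08)
save("wrist","w1.png")
for r in arm.place_of("wrist","grip")[:2]: print(r["conf"],r["point"],onz("wrist",r["point"],.03))
for r in arm.place_of("wrist","drill_plate")[:2]: print(r["conf"],r["point"],onz("wrist",r["point"],.0))
E
```

```text
clock: 2.75
position: [0.4003, 0.2418, 0.3309]
ee_rot: [-2.308, -2.128, 0.01]
force: [1.0, -0.9, 0.2]
width: 0.982
gripper_force: 0.0
pos [0.400346   0.24181513 0.33093564] tool shift [ 0.0012  0.0001 -0.    ] roll -0.0011 tilt [-0.0063 -0.0022 -1.    ] clk 2.75 F [ 1.03 -0.89  0.25]
0.94 [223.5, 318.5] [0.40047489 0.24304377 0.03      ]
0.66 [215.4, 317.0] [0.40051723 0.24216068 0.        ]
```

View pics/w1.png

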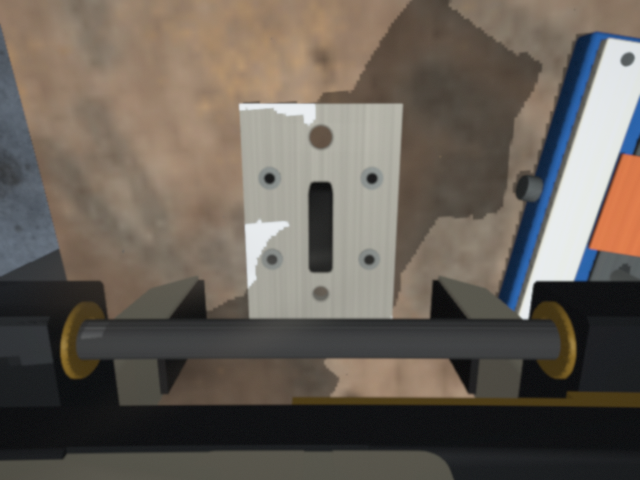

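The plate is centred, with its grip at about (320,226). The large hole is at the far end (320,137) and the small one near (320,293). I'll descend and grip.

```bash
python3 -m inch '0.001 0 0.045 0 0.09; 0.001 0 0.085 0 0.09; 0.001 0 0.115 0 0.09; 0.001 0 0.13 0 0.09; 0.001 0 0.133 0 0.09'; python3 go.py 0.4005 0.243 -0.08 0.194
```

```text
clock: 3.4
position: [0.403, 0.2409, 0.2018]
ee_rot: [2.316, 2.121, -0.0]
force: [0.4, -0.1, 0.3]
width: 0.98
gripper_force: 0.0
pos [0.40298669 0.24087633 0.20178403] tool shift [ 0.0019 -0.0027  0.0078] roll -0.0075 tilt [ 5.e-04 -1.e-03 -1.e+00] clk 3.4 F [ 0.43 -0.12  0.35]
```

```bash
python3 -m inch '0.002 -0.0025 0.006 -0.007 0.09; 0.002 -0.0025 0.006 -0.007 0.09' 35; python3 go.py 0.4005 0.243 -0.08 0.194; python3 -m inch '0 0 0 0 0; 0 0 0 0 0; 0 0 0 0 0; 0 0 0 0 0; 0 0 0 0 0' 40;  python3 -m inch '0 0 0 0 0; 0 0 0 0 0' 40; python3 go.py 0.4005 0.243 -0.08 0.194
```

```text
clock: 3.6
position: [0.4002, 0.2443, 0.1967]
ee_rot: [2.306, 2.132, 0.003]
force: [-0.3, -0.8, 1.3]
width: 0.981
gripper_force: 0.0
pos [0.40021528 0.24434754 0.19667695] tool shift [-0.0013  0.0004  0.0027] roll 0.0016 tilt [ 1.8e-03  8.0e-04 -1.0e+00] clk 3.6 F [-0.3  -0.79  1.28]
clock: 4.1
position: [0.3998, 0.2441, 0.1958]
ee_rot: [2.306, 2.133, 0.0]
force: [0.1, -0.5, 0.2]
width: 0.594
gripper_force: 0.0
clock: 4.3
position: [0.3998, 0.2441, 0.1957]
ee_rot: [2.306, 2.133, -0.0]
force: [0.5, -0.7, 0.5]
width: 0.418
gripper_force: 0.0
pos [0.39978754 0.24414032 0.19567509] tool shift [-0.0011  0.0008  0.0017] roll 0.002 tilt [-1.e-04 -1.e-04 -1.e+00] clk 4.3 F [ 0.45 -0.68  0.51]
```

```bash
python3 -m inch '0 0 0 0 0; 0 0 0 0 0; 0 0 0 0 0; 0 0 0 0 0; 0 0 0 0 0' 40;  python3 -m inch '0 0 0 0 0; 0 0 0 0 0' 40; python3 go.py 0.4005 0.243 -0.08 0.194
```

```text
clock: 4.8
position: [0.3998, 0.2442, 0.1957]
ee_rot: [2.306, 2.133, 0.0]
force: [0.5, 0.1, -0.3]
width: 0.172
gripper_force: 40.0
clock: 5.0
position: [0.3999, 0.2442, 0.1957]
ee_rot: [2.306, 2.133, 0.0]
force: [-0.1, 0.5, -1.5]
width: 0.175
gripper_force: 40.0
pos [0.3998596  0.24415944 0.19571268] tool shift [-0.0011  0.0007  0.0017] roll 0.0019 tilt [ 1.e-04  0.e+00 -1.e+00] clk 5.0 F [-0.09  0.49 -1.5 ]
```

```bash
python3 -m inch '0 0 -0.015 0 0; 0 0 -0.04 0 0; 0 0 -0.07 0 0; 0 0 -0.1 0 0; 0 0 -0.12 0 0'; python3 go.py 0.617 0.247 -0.245
```

```text
clock: 5.5
position: [0.3995, 0.2442, 0.3172]
ee_rot: [2.306, 2.133, 0.001]
force: [0.1, 0.5, -3.6]
width: 0.172
gripper_force: 40.0
pos [0.39954751 0.24416317 0.31716245] tool shift [1.970e-02 2.166e-01 1.000e-04] roll 0.1672 tilt [ 3.e-04  2.e-04 -1.e+00] clk 5.5 F [ 0.1   0.46 -3.65]
```

```bash
python3 -m inch '0.002 0.025 0 0.02 0; 0.006 0.065 0 0.05 0; 0.01 0.11 0 0.09 0; 0.014 0.15 0 0.13 0; 0.018 0.19 0 0.155 0'; python3 -m inch '0 0.015 0 0.006 0; 0 0.025 0 0.012 0; 0 0.025 0 0.012 0; 0 0.025 0 0.012 0; 0 0.025 0 0.012 0'; python3 - <<'E'
from h import *
import go
go.go(.617,.247,-.245)
save("side","s2.png");save("wrist","w2.png")
a=cv2.imread("pics/side0.png") if 0 else cv2.imread("pics/s2.png")[200:380,345:545]
b=cv2.imread("pics/w2.png")
cv2.imwrite("pics/c2.png",np.hstack([cv2.resize(a,(400,360)),cv2.resize(b,(400,300))[:360] if 0 else cv2.copyMakeBorder(cv2.resize(b,(400,300)),0,60,0,0,0)]))
E
```

```text
clock: 6.0
position: [0.5919, 0.2467, 0.3148]
ee_rot: [-2.466, -1.946, 0.003]
force: [0.0, 0.3, -3.6]
width: 0.171
gripper_force: 40.0
clock: 6.5
position: [0.6137, 0.2421, 0.3158]
ee_rot: [-2.474, -1.935, 0.001]
force: [-0.1, 0.4, -4.5]
width: 0.17
gripper_force: 40.0
pos [0.61367097 0.24207532 0.31579805] tool shift [ 0.0056  0.002  -0.    ] roll 0.0015 tilt [-8.e-04 -0.e+00 -1.e+00] clk 6.5 F [-0.08  0.45 -4.46]
```

View pics/c2.png

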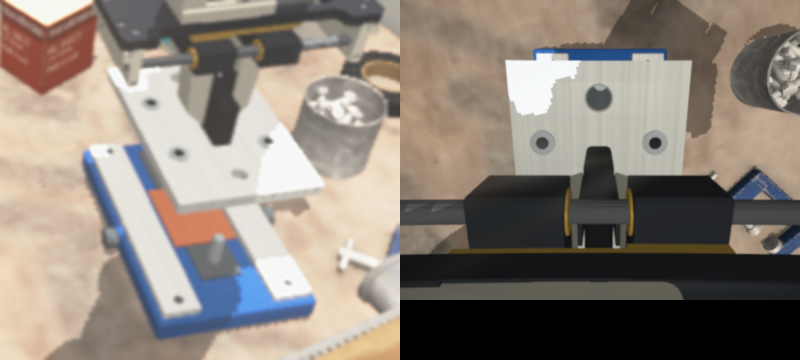

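```bash
python3 -m inch '0.003 0.001 0.015 0.001 0; 0.006 0.002 0.03 0.001 0; 0.006 0.002 0.045 0.001 0; 0.006 0.002 0.055 0.001 0; 0.006 0.002 0.055 0.001 0'; python3 -m inch '0 0 0 0 0; 0 0 0 0 0';python3 - <<'E'
from h import *
import go
go.go(.6172,.2475,-.245,.2277)
save("wrist","w3.png");save("side","s3.png")
P=np.array([[.6309,.3027,.054],[.6309+.0003,.3027+.001,.07]])
print(proj("wrist",P))
u,v=proj("wrist",P)[1]; u,v=int(u),int(v)
b=cv2.imread("pics/w3.png")[max(v-50,0):v+50,u-60:u+60]; print(max(v-50,0),u-60)
a=cv2.imread("pics/s3.png")[260:360,380:500]
cv2.imwrite("pics/c3.png",np.hstack([cv2.resize(x,(400,333),interpolation=cv2.INTER_CUBIC) for x in (b,a)]))
E
```

```text
clock: 7.1
position: [0.6176, 0.2463, 0.258]
ee_rot: [-2.476, -1.932, 0.006]
force: [-0.0, -0.1, -5.1]
width: 0.174
gripper_force: 40.0
clock: 7.3
position: [0.6186, 0.247, 0.2614]
ee_rot: [2.477, 1.932, 0.002]
force: [0.2, 0.6, -5.1]
width: 0.17
gripper_force: 40.0
pos [0.61860182 0.24703834 0.26136289] tool shift [ 0.0001 -0.0015  0.0337] roll -0.0011 tilt [ 1.e-03  6.e-04 -1.e+00] clk 7.3 F [ 0.21  0.65 -5.13]
[[317.64921724 152.66551429]
 [317.8565969  152.80705189]]
102 257
```

View pics/c3.png

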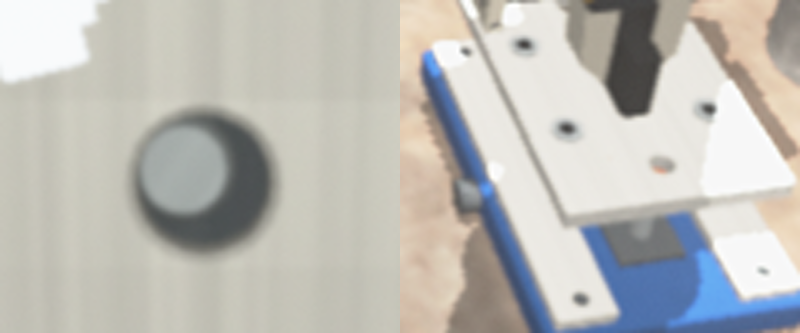

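```bash
python3 - <<'E'
from h import *
import go
zb=.2614-.1957
h=onz("wrist",(102+180/3.333,257+203/3.333),zb+.009); d=onz("wrist",(102+169/3.333,257+184/3.333),.054)
s=onz("side",(260+164/3.333,380+663/3.333),zb+.009)
sd=onz("side",(260+218/3.333,380+643/3.333),.054)
print("hole",h,"dowel",d,"diff",d-h,"small hole side",s,"len",np.linalg.norm(h-s))
go.go(*(arm.observe()["position"]+d-h)[:2],-.245)
E
```

```text
hole [0.63099051 0.30284025 0.0747    ] dowel [0.62861459 0.30325784 0.054     ] diff [-0.00237593  0.00041758 -0.0207    ] small hole side [0.77435257 0.1129878  0.0747    ] len 0.23790046826431613
pos [0.61859232 0.24698939 0.26153881] tool shift [-0.0002 -0.0024 -0.    ] roll -0.0012 tilt [ 1.2e-03  6.0e-04 -1.0e+00] clk 7.4 F [ 0.06  0.11 -4.61]
```

```bash
python3 - <<'E'
from h import *
zb=.2614-.1957
h=onz("wrist",(102+180/3.333,257+203/3.333),zb+.009)
s=onz("side",(260+164/3.333,380+263/3.333),zb+.009)
d=h-s;print(h,s,np.linalg.norm(d),np.arctan2(d[1],d[0]))
E
```

```text
[0.63099051 0.30284025 0.0747    ] [0.60577775 0.18931918 0.0747    ] 0.11628721997378974 1.35224608519282
```

```bash
python3 -m inch '0 -0.0026 0.003 0 0; 0 -0.0026 0.006 0 0; 0 -0.0026 0.008 0 0; 0 -0.0026 0.008 0 0';python3 - <<'E'
from h import *
import go
go.go(.616,.2476,-.245,.2277)
save("wrist","w4.png");save("side","s4.png")
b=cv2.imread("pics/w4.png")[106:206,258:378]
a=cv2.imread("pics/s4.png")[260:360,380:500]
cv2.imwrite("pics/c4.png",np.hstack([cv2.resize(x,(400,333),interpolation=cv2.INTER_CUBIC) for x in (b,a)]))
E
```

```text
clock: 7.8
position: [0.6157, 0.2473, 0.2523]
ee_rot: [2.477, 1.932, -0.001]
force: [-0.2, -0.2, -4.7]
width: 0.172
gripper_force: 40.0
pos [0.6156968  0.24732872 0.2522582 ] tool shift [0.0004 0.0002 0.0246] roll -0.001 tilt [-5.e-04 -4.e-04 -1.e+00] clk 7.8 F [-0.24 -0.16 -4.7 ]
```

View pics/c4.png

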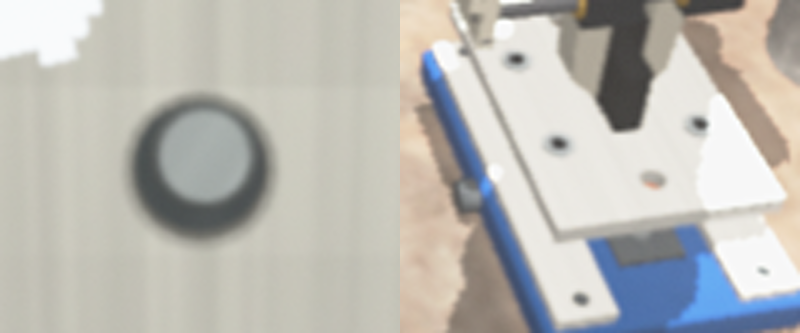

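```bash
python3 - <<'E'
from h import *
zb=.2523-.1957
h=onz("wrist",(106+166/3.333,258+200/3.333),zb+.01); d=onz("wrist",(106+156/3.333,258+206/3.333),.054)
s=onz("side",(260+180/3.333,380+252/3.333),zb+.01)
x=h-s
print(h,d,d-h,s,np.linalg.norm(x),np.arctan2(x[1],x[0]), "thin diff",np.array([.6029,.1902])-s[:2])
M=R.from_rotvec(arm.observe()["ee_rot"]).as_matrix(); print(M.T@(d-h))
E
```

```text
[0.62806541 0.30331383 0.0666    ] [0.62886697 0.30336751 0.054     ] [ 8.01561908e-04  5.36715137e-05 -1.26000000e-02] [0.60082141 0.1887369  0.0666    ] 0.11777143417744289 1.3373523264674858 thin diff [0.00207859 0.0014631 ]
[0.00024904 0.00076543 0.0125999 ]
```

```bash
python3 -m inch '0.0005 0.0008 0.002 0 0; 0.0005 0.0008 0.004 0 0; 0.0005 0.0008 0.006 0 0; 0.0005 0.0008 0.007 0 0; 0.0005 0.0008 0.007 0 0'; python3 go.py .616 .2476 -.245 .2277
```

```text
clock: 8.4
position: [0.6166, 0.2477, 0.2454]
ee_rot: [-2.477, -1.932, 0.001]
force: [0.5, -0.2, -4.0]
width: 0.172
gripper_force: 40.0
pos [0.61664816 0.24772182 0.24544814] tool shift [-0.0003 -0.0006  0.0177] roll -0.001 tilt [-3.e-04 -2.e-04 -1.e+00] clk 8.4 F [ 0.51 -0.2  -3.96]
```

```bash
python3 -m inch '0 0 0.003 0 0; 0 0 0.006 0 0; 0 0 0.009 0 0; 0 0 0.012 0 0; 0 0 0.014 0 0'; python3 -m inch '0 0 0.001 0 0; 0 0 0.002 0 0; 0 0 0.003 0 0; 0 0 0.003 0 0'; python3 go.py .616 .2476 -.245 .2277
```

```text
clock: 8.9
position: [0.6166, 0.2477, 0.2313]
ee_rot: [-2.477, -1.932, 0.001]
force: [-0.4, 0.2, -3.9]
width: 0.173
gripper_force: 40.0
clock: 9.3
position: [0.6167, 0.2477, 0.2286]
ee_rot: [2.477, 1.932, -0.0]
force: [-0.5, -0.8, -4.9]
width: 0.173
gripper_force: 40.0
pos [0.61672728 0.24772353 0.22863467] tool shift [-0.0003 -0.0007  0.0009] roll -0.0012 tilt [-0.e+00 -1.e-04 -1.e+00] clk 9.3 F [-0.47 -0.83 -4.92]
```

```bash
python3 -m inch '0 0 0.0007 0 0; 0 0 0.0014 0 0; 0 0 0.002 0 0; 0 0 0.002 0 0; 0 0 0.002 0 0'; python3 go.py .616 .2476 -.245 .2277
```

```text
clock: 9.8
position: [0.6167, 0.2478, 0.2278]
ee_rot: [2.477, 1.932, 0.001]
force: [-3.6, -2.8, 5.5]
width: 0.173
gripper_force: 40.0
pos [0.61672734 0.24784331 0.2277989 ] tool shift [-0.0004 -0.0006  0.0001] roll -0.0012 tilt [ 7.e-04 -1.e-04 -1.e+00] clk 9.8 F [-3.61 -2.8   5.51]
```

Contact came at exactly the expected home height (0.2278 m). I'll hold briefly, then release and check.

```bash
python3 -m inch '0 0 -0.0005 0 0; 0 0 -0.0005 0 0; 0 0 -0.0005 0 0.05; 0 0 -0.0005 0 0.05; 0 0 -0.0005 0 0.05'; python3 -m inch '0 0 0 0 0.06; 0 0 0 0 0.06; 0 0 0 0 0.06; 0 0 0 0 0.06; 0 0 0 0 0.06'; python3 -m inch '0 0 -0.02 0 0.06; 0 0 -0.05 0 0.06; 0 0 -0.09 0 0.06; 0 0 -0.13 0 0.06; 0 0 -0.15 0 0.06'; python3 -m inch '0 0 0 0 0.06; 0 0 0 0 0.06'; python3 - <<'E'
from h import *
save("wrist","w5.png");save("side","s5.png")
a=cv2.imread("pics/s5.png")[220:380,370:530]; b=cv2.imread("pics/w5.png")
cv2.imwrite("pics/c5.png",np.hstack([cv2.resize(a,(360,360)),cv2.resize(b,(440,330))[:] if 0 else cv2.copyMakeBorder(cv2.resize(b,(440,330)),0,30,0,0,0)]))
E
```

```text
clock: 10.3
position: [0.6169, 0.2479, 0.2272]
ee_rot: [-2.477, -1.932, -0.001]
force: [0.9, 0.3, 0.5]
width: 0.388
gripper_force: 0.0
clock: 10.8
position: [0.6167, 0.2478, 0.2272]
ee_rot: [2.477, 1.932, 0.0]
force: [-0.1, -0.2, -0.2]
width: 0.652
gripper_force: 0.0
clock: 11.3
position: [0.617, 0.2484, 0.3813]
ee_rot: [2.477, 1.932, 0.007]
force: [0.0, -0.4, -0.7]
width: 0.655
gripper_force: 0.0
clock: 11.5
position: [0.6166, 0.2477, 0.3773]
ee_rot: [2.477, 1.932, 0.001]
force: [0.3, 0.8, -0.5]
width: 0.659
gripper_force: 0.0
```

View pics/c5.png

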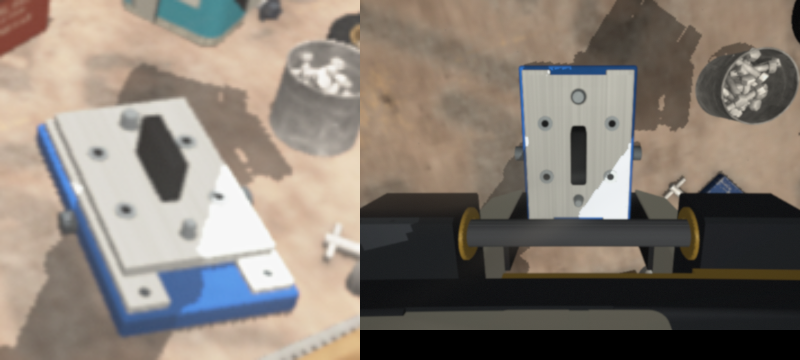

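The plate lies flat on the rails. Both dowels stand proud through the holes, at (130,118) and (189,228) in the left crop, and the gripper is clear.

```bash
python3 -c "
from cell import arm
print(arm.sign_off())"
```

```text
the job is handed in; nothing more can be done
None
```

The drill plate is home on the jig: flat on the rails, both dowels showing through, released with the gripper clear, and the job was handed in at about 11.6 s (sign-off returned no verdict).

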